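# Find the full tin with the beam scale

## Task

The two blue tins look alike, but one is full and heavy and the other is nearly empty. Weigh them on the beam scale to tell which is which: feel for the ring groove of the pan with the tin's rim, handling the delicate scale gently, seat the tin fully down, let go and see which way the beam tips. Leave the full tin seated in the groove, holding the pan down, and gently set the nearly empty one upright in the red box; do not disturb the mug and the salt shaker.

Things in the scene. Friction and masses are not known exactly. Their poses are not given: they have to be found in the camera images.
- tin_a: upright round opaque tin, blue body 44 mm in diameter, steel lid 45.6 mm in diameter over the top 17 mm, 85 mm tall. It stands on a rim 34 mm inside, 44 mm outside diameter; the base within is 7 mm higher; outer edge chamfered 1.5 mm. Origin at the centre of its underside, z up. It weighs about 0.12 kg (nearly empty) or 0.34 kg (full), which cannot be seen and differs from run to run
- tin_b: the second tin, outwardly identical to tin_a; of the two one is full and one nearly empty
- scale: kitchen beam scale, fixed: green stand 110 x 240 x 74 mm (x, y, z), origin at the centre of its underside. A brass beam along its y axis turns on a pivot 62 mm above the origin; the pan is at the +y end, the brass counterweight (48 mm in diameter, 90 mm from the pivot) at the -y end. Delicate: keep forces on it well under 15 N
- beam (a joint): beam tilt in rad, -0.065 to +0.065 between stops, positive is pan down. The empty pan rests at -0.065; about 2.2 N (0.22 kg) on the pan pushes it down, the same anywhere in its 15.6 mm travel, slowly (damped). A full tin takes the pan to the lower stop, a nearly empty one leaves it up. The pan springs up 6 mm (reading falls 0.05) when a held tin that presses it part-way down finds the groove
- cradle: dark steel bar, 22 x 136 mm, that carries the pan at the +y end of the beam and stays level; origin on the beam's centre line, 120 mm from the pivot (7.8 mm above or below pivot height at the stops), axes as the scale's. The pan, a steel plate 88 x 118 x 12 mm (x, y, z), is clamped on it: plate top 24 mm, floor of its ring groove 18 mm above this origin
- cradle_top (a point): point 24 mm above the cradle's origin, level with the flat top of the pan plate. Round the plate's centre runs a groove for a tin's rim, 31 mm inside, 47 mm outside diameter, 6 mm deep. The plate is centred on this point in x, but clamped anywhere from 5 to 32 mm from it along the cradle's +y axis, outwards; that is not measured, so the groove must be felt for
- refill_box: open box of red plastic, fixed, 116 x 116 mm, walls 28 mm high and 6 mm thick, floor 6 mm thick; origin at the centre of its underside. The nearly empty tin goes here
- salt_shaker: loose salt shaker, 44 x 44 x 90 mm, a bystander; origin at the centre of its underside
- mug: loose white mug with dark stripes, 92 x 127 x 95 mm, a bystander; origin at the centre of its underside
Mind the look-alikes: they are no part of the job. What is shaped like the tin_b but pink is not meant.

How it is judged:
At the end, for the whole second after the job is handed in: the full tin stands fully down in the pan's ring groove (rim within 2.5 mm of its floor) and by its weight alone holds the beam above 0.05; the other stands on the floor of the red box within 45 mm of its centre; both upright within 0.08 rad, at rest, released (value of joint beam above 0.05 rad and ((z of tin_a in the frame of cradle between 0.014 and 0.0205 m and horizontal distance between tin_a and cradle below 0.038 m and angle between each of tin_a, tin_b's own z axis and vertical below 0.08 rad and linear speed of each of tin_a, tin_b below 0.02 m/s and horizontal distance between tin_b and refill_box below 0.045 m and height (world z) of tin_b below 0.012 m) or (z of tin_b in the frame of cradle between 0.014 and 0.0205 m and horizontal distance between tin_b and cradle below 0.038 m and angle between each of tin_b, tin_a's own z axis and vertical below 0.08 rad and linear speed of each of tin_b, tin_a below 0.02 m/s and horizontal distance between tin_a and refill_box below 0.045 m and height (world z) of tin_a below 0.012 m))); the robot touches nothing.
It fails at once if the scale is pressed or knocked with more than 15 N (contact force between anything else and scale above 15 N).
It fails at once if a tin is tipped over (more than 0.5 rad) (angle between any of tin_a, tin_b's own z axis and vertical above 0.5 rad).
It fails at once if a tin is dropped or rammed into the box (more than 40 N) (contact force between any of tin_a, tin_b and refill_box above 40 N).
It fails at once if the mug or the salt shaker is moved by more than 20 mm (distance of any of mug, salt_shaker from where it was at the start of the episode above 0.02 m).
It also fails if it takes over 72 s, if anything falls off the work surface, if the arm or the gripper's body presses on something with over 40 N, if the wrist force passes 120 N, or if a joint passes its speed limit or range.

## Robot

A 7-joint arm with a two-finger parallel gripper is mounted at the origin on a cart in front of the work surface, level with it; the furniture and walls round the work are solid. World frame = base frame: x ahead of the robot, y to its left, z up, the work surface at z = 0. Lengths are in m, angles in rad, forces in N, time in s.
With the tool pointing down it reaches from about 0.425 to 0.875 m from the base axis. Payload 4.7 kg.
Tool frame: the origin (TCP) lies on the mounting face of the last link; the fingertips stand 182 mm ahead of it and the grasp point (between the pads) lies ahead of it (ctrl.grip_point_offset is the z of the grasp point in the tool frame, in m); z points along the fingers, y is the line along which they close (so a half turn about z gives the same grasp; the last joint's range is limited). The gripper opens to 87 mm and grips with 3 to 60 N. Pads are 19 mm wide; open, the fingers measure 117 mm over their backs; the gripper's body (75 mm by 190 mm) begins 51 mm behind the grasp point.
Start: joints at [1.34, 0.321, -0.07, 1.45, 0.023, 1.371, -0.057], TCP at [0.158, -0.631, 0.405] pointing down, gripper open.
Joint ranges: [-2.86, 2.86], [-0.3, 2.09], [-1.38, 1.24], [0.06, 2.45], [-1.56, 4.7], [0.09, 2.05], [-2.69, 2.69]. Speed limits (rad/s): [2.57, 2.57, 3.14, 3.14, 3.14, 3.14, 3.14].

## Interface

Orientations are given as a rotation vector (axis times angle).
In Python, from bench import ctrl gives the robot as it stands.
- The arm moves only by the shell command python3 -m inch 'ROWS' [FORCE]. ROWS is 1 to 20 rows, one to a line, with the numbers parted by spaces; each row has 5 numbers: dx, dy, dz in units of 20 mm, then a turn about the tool's z in rad, then the opening from 0.0 (shut) to 1.0 (fully open); each row is the pose to reach, as a shift and turn from the pose commanded when the command began, along the tool's axes at that moment; what a row does not reach only later rows make up. A row lasts 1/10 s, in which the tool goes at most 0.05 m and 0.15 rad, less where a joint would pass 70% of its speed; a pose out of reach is approached as far as the arm can. The fingers move at their own pace and stop on an object; FORCE is the grip in N (left out, the last holds). Time passes only in rows, so rows that do not move let the fingers close. It prints the time, the measured TCP pose, the force, the opening and the grip force at its end. Input that does not fit is refused with a message, and nothing moves.
- ctrl.get_state(): the state, without advancing time (a new reading comes with each control period).
- ctrl.get_image(name): name is "scene" or "side" or "wrist"; returns (picture, depth): 400x640x3 uint8, red, green, blue; 400x640 float32, m along the optical axis (not along the pixel's ray), 0 where there is no reading.
- ctrl.camera_model(name): a dict with "vertical_fov" (degrees; the focal length in pixels is half the picture's height over the tangent of half this angle, whatever the lens; pixels are square), "cx", "cy" (the principal point, pixels), "rvec" (rotation vector, rad) and "tvec" (3), from world to camera coordinates, as OpenCV has them; the wrist camera has in their place "hand_eye" (4x4, takes a point from camera to tool coordinates, whose origin is the TCP and whose axes are the flange's). Camera axes: x right, y down, z forward; pixel columns grow to the right and rows downward; lengths in m; the calibration is good to about 2 mm. A picture is of the moment at which its call begins: read the wrist's pose just before it. camera_model takes no time and is no camera call.
- ctrl.close_job(): hands the job in; it is judged then, once.
The state is a dict: "time": time; "joint_positions": joint angles; "qd": joint speeds; "joint_torque": joint torques, N m; "position": TCP position; "tool_rot": TCP orientation; "ft_force": force on the tool from outside, world axes, zero at the start; "torque": the same for the moment, N m; "grip_width": opening from 0.0 (shut) to 1.0 (fully open); "grip_force": force on a finger pad.
Only numpy, scipy, OpenCV 4.12 (cv2) and the standard library are available. Lean on these libraries where they do the work, as an engineer would, in place of code of your own. Each camera call takes 0.05 s, during which the arm holds its last target. There are 200 camera calls.

## Working session

There is one attempt and no reset: what is moved stays moved. The work goes in short steps, Python scripts to look and compute and a shell command to move; the robot and the scene stay as the last step left them, time stands still between calls to the robot, and variables do not carry over. Pictures are saved under pics/ and viewed, at most 10 in all, crops included, and the job is handed in when it is done.

```bash
ls; mkdir -p pics; cat > h.py <<'E'
import numpy as np, cv2
from bench import ctrl
from scipy.spatial.transform import Rotation as R
def cam(n, st=None):
    m=ctrl.camera_model(n); f=200/np.tan(np.radians(m["vertical_fov"])/2)
    if "hand_eye" in m:
        T=np.eye(4);T[:3,:3]=R.from_rotvec(st["tool_rot"]).as_matrix();T[:3,3]=st["position"]
        T=T@np.array(m["hand_eye"])
    else:
        W=np.eye(4);W[:3,:3]=R.from_rotvec(np.ravel(m["rvec"])).as_matrix();W[:3,3]=np.ravel(m["tvec"]);T=np.linalg.inv(W)
    return f,m["cx"],m["cy"],T,m
def points(n,depth,st=None):
    f,cx,cy,T,m=cam(n,st); v,u=np.mgrid[:400,:640]
    P=np.stack([(u-cx)/f*depth,(v-cy)/f*depth,depth],-1)
    return P@T[:3,:3].T+T[:3,3]
E
python3 - <<'E'
from h import *
st=ctrl.get_state(); print(st, ctrl.grip_point_offset)
for n in ["scene","side"]:
    im,d=ctrl.get_image(n); cv2.imwrite(f"pics/{n}0.png",im[...,::-1]); np.savez(f"{n}0.npz",im=im,d=d)
    f,cx,cy,T,m=cam(n); print(n,m,T[:3,3], (d>0).mean())
print(ctrl.camera_model("wrist"))
E
```

```text
pics
{'time': 0.0, 'joint_positions': array([ 1.34007924,  0.32182264, -0.07010075,  1.45166497,  0.02263221,
        1.37083923, -0.05690793]), 'qd': array([0.00081584, 0.00063188, 0.00343757, 0.0020456 , 0.00085537,
       0.00039784, 0.00041902]), 'joint_torque': array([ 8.12949452e-06, -4.91282558e+01, -4.03899942e-01, -3.12527525e+01,
       -6.38879905e-02,  4.36024368e-02,  1.91477634e-04]), 'position': array([ 0.15746656, -0.63042024,  0.4036666 ]), 'tool_rot': array([-3.11617857e+00, -3.83433213e-01,  5.70082324e-04]), 'ft_force': array([-0.09382354, -0.51559276, -0.29437851]), 'torque': array([-0.01195429,  0.04256961, -0.02681574]), 'grip_force': 0.0, 'grip_width': 0.9988640992456618} 0.1635
scene {'vertical_fov': 49.67853405013893, 'cx': 324.39652505919065, 'cy': 193.2109691825229, 'rvec': array([ 1.19954158, -2.35274659,  0.94486627]), 'tvec': array([0.33299354, 0.38440841, 0.86706715])} [-0.06197657  0.46005584  0.89160949] 0.99580859375
side {'vertical_fov': 44.58521836193134, 'cx': 321.1079588527914, 'cy': 201.9835615187755, 'rvec': array([ 0.38682006, -2.57045974,  1.44181631]), 'tvec': array([0.53432371, 0.1474655 , 1.3236044 ])} [0.17112022 1.16286698 0.82318574] 0.9959609375
{'vertical_fov': 67.30655309806718, 'cx': 320.6165328584964, 'cy': 194.50450403231667, 'hand_eye': array([[ 3.48497139e-04, -9.61707793e-01, -2.74076630e-01,
         7.46880338e-02],
       [ 9.99999073e-01,  6.95931936e-04, -1.17042577e-03,
        -6.88607321e-04],
       [ 1.31634626e-03, -2.74075968e-01,  9.61707144e-01,
         2.07744602e-02],
       [ 0.00000000e+00,  0.00000000e+00,  0.00000000e+00,
         1.00000000e+00]])}
```

View pics/scene0.png

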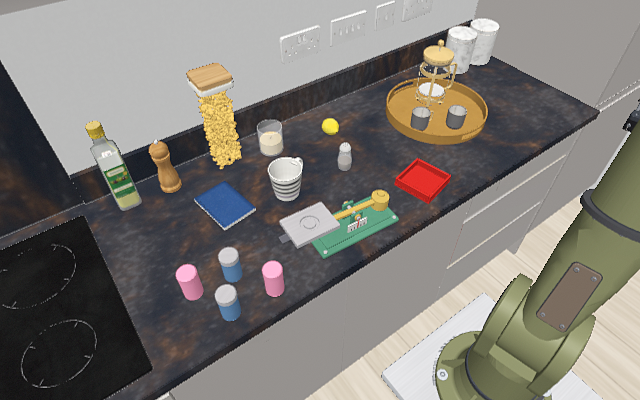

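View pics/side0.png

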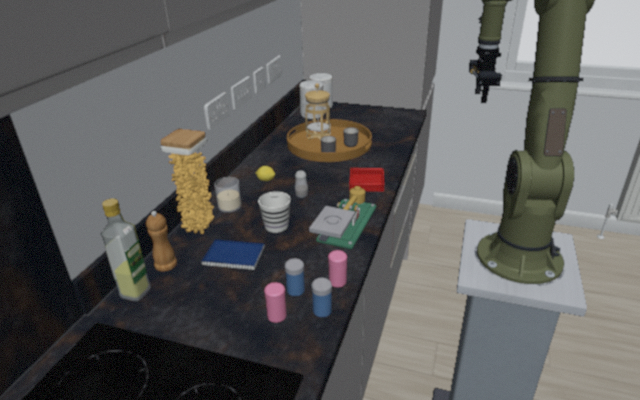

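The scene view shows blue tins at about (231,262) and (229,303), pink decoys at (190,280) and (274,278), the pan at (310,224), the box at (423,180), the mug at (286,178) and the shaker at (345,155). The side view agrees.

```bash
cat > m.py <<'E'
from h import *
for n in ["scene","side"]:
    z=np.load(f"{n}0.npz"); im,d=z["im"],z["d"]; P=points(n,d); hsv=cv2.cvtColor(im,cv2.COLOR_RGB2HSV)
    H,S,V=hsv[...,0],hsv[...,1],hsv[...,2]
    masks=dict(blue=(H>95)&(H<115)&(S>100)&(P[...,2]>.02)&(P[...,2]<.09),pink=(H>160)&(H<176)&(S>80)&(S<190),red=((H<5)|(H>176))&(S>200),green=(H>65)&(H<90)&(S>120),
     brass=(H>18)&(H<28)&(S>140)&(P[...,2]>.05)&(P[...,2]<.13)&(P[...,1]<.3), lid=(S<40)&(P[...,2]>.078)&(P[...,2]<.092)&(P[...,0]>.3), plate=(S<60)&(P[...,2]>.066)&(P[...,2]<.1))
    for k,m in masks.items():
        c,l,s,ce=cv2.connectedComponentsWithStats(m.astype(np.uint8))
        for i in range(1,c):
            if s[i,4]>60:
                q=P[l==i]; print(n,k,s[i,4],ce[i].round(),"med",np.median(q,0).round(3),"lo",np.percentile(q,2,0).round(3),"hi",np.percentile(q,98,0).round(3))
                if k in("red","green","plate") and s[i,4]>300: 
                    r=cv2.minAreaRect(q[:,:2].astype(np.float32)*1000); print("   rect",r)
E
python3 m.py
python3 - <<'E'
import cv2
a=cv2.imread('pics/scene0.png')[170:270,260:420]
cv2.imwrite('pics/c1.png',cv2.resize(a,None,fx=5,fy=5,interpolation=cv2.INTER_CUBIC))
E
```

```text
scene blue 205 [232. 270.] med [0.516 0.302 0.042] lo [0.512 0.278 0.021] hi [0.533 0.317 0.064]
scene blue 208 [230. 309.] med [0.429 0.351 0.042] lo [0.426 0.328 0.021] hi [0.445 0.368 0.062]
scene pink 409 [274. 283.] med [0.425 0.242 0.043] lo [ 0.419  0.203 -0.002] hi [0.516 0.256 0.083]
scene pink 471 [191. 286.] med [0.528 0.395 0.041] lo [ 0.522  0.371 -0.002] hi [0.63  0.414 0.083]
scene red 1395 [422. 180.] med [ 0.494 -0.3    0.007] lo [ 0.426 -0.357  0.002] hi [ 0.552 -0.231  0.029]
   rect ((263.9122009277344, 71.11715698242188), (144.14625549316406, 1004.5543823242188), 31.793594360351562)
scene green 80 [121. 183.] med [0.89  0.42  0.096] lo [0.886 0.395 0.09 ] hi [0.893 0.441 0.104]
scene green 68 [126. 191.] med [0.89  0.414 0.066] lo [0.886 0.396 0.056] hi [0.894 0.44  0.074]
scene brass 301 [224. 141.] med [0.879 0.121 0.097] lo [0.871 0.085 0.058] hi [0.94  0.156 0.126]
scene brass 219 [364. 206.] med [ 0.481 -0.072  0.064] lo [ 0.457 -0.136  0.051] hi [0.495 0.021 0.071]
scene lid 535 [565.  62.] med [ 0.573 -1.079  0.085] lo [ 0.412 -1.266  0.078] hi [ 0.857 -1.
[... 7162 characters left out ...]
78)
side plate 376 [ 95. 270.] med [0.981 0.461 0.093] lo [0.935 0.41  0.067] hi [1.   0.51 0.1 ]
   rect ((988.3131103515625, 453.5394592285156), (84.68992614746094, 91.94905090332031), 50.24357986450195)
side plate 259 [294. 266.] med [0.53  0.305 0.083] lo [0.511 0.278 0.068] hi [0.552 0.32  0.087]
side plate 68 [138. 269.] med [0.888 0.423 0.081] lo [0.886 0.396 0.073] hi [0.891 0.445 0.089]
side plate 298 [322. 286.] med [0.445 0.357 0.083] lo [0.425 0.332 0.068] hi [0.467 0.372 0.087]
side plate 504 [ 24. 333.] med [0.989 0.672 0.083] lo [0.985 0.593 0.067] hi [0.992 0.729 0.099]
   rect ((988.2401123046875, 659.668701171875), (8.883146286010742, 147.21603393554688), 0.630918025970459)
```

View pics/c1.png

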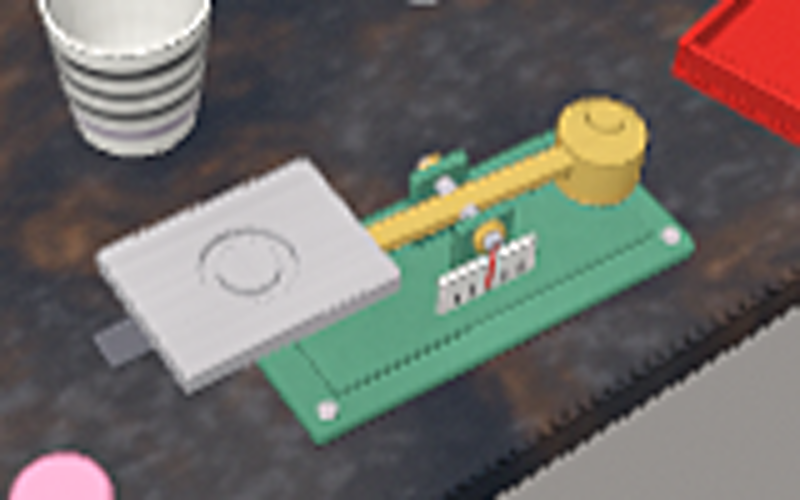

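```bash
cat >> h.py <<'E'
def cast(n,uv,z,st=None):
    f,cx,cy,T,m=cam(n,st); uv=np.atleast_2d(uv).astype(float)
    r=np.c_[(uv[:,0]-cx)/f,(uv[:,1]-cy)/f,np.ones(len(uv))]@T[:3,:3].T
    return T[:3,3]+r*((z-T[2,3])/r[:,2])[:,None]
E
python3 - <<'E'
from h import *
for n in ["scene","side"]:
    z=np.load(f"{n}0.npz"); im,d=z["im"],z["d"]; P=points(n,d); hsv=cv2.cvtColor(im,cv2.COLOR_RGB2HSV)
    S,V=hsv[...,1],hsv[...,2]
    m=((S<60)&(abs(P[...,2]-.0935)<.0045)&(abs(P[...,0]-.495)<.1)&(abs(P[...,1]-.1)<.1)).astype(np.uint8)
    m=cv2.morphologyEx(m,cv2.MORPH_CLOSE,np.ones((9,9)))
    v,u=np.nonzero(m); q=cast(n,np.c_[u,v],.094)[:,:2].astype(np.float32)*1000
    print(n,"plate",cv2.minAreaRect(q),len(q))
    # dark ring pixels inside
    g=cv2.cvtColor(im,cv2.COLOR_RGB2GRAY).astype(float); bg=cv2.medianBlur(g.astype(np.uint8),15)
    inn=cv2.erode(m,np.ones((9,9)))>0
    v,u=np.nonzero(inn&(g<bg-8)); q=cast(n,np.c_[u,v],.094)[:,:2].astype(np.float32)*1000
    print("  ring",len(q),cv2.minEnclosingCircle(q),q.mean(0),q.min(0),q.max(0))
    H=hsv[...,0]
    # green base
    gm=(H>65)&(H<90)&(S>70)&(abs(P[...,0]-.48)<.1)&(abs(P[...,1])<.16)&(P[...,2]<.03)
    q=P[gm]; print("  green z",np.percentile(q[:,2],[5,50,95]).round(3)); print("  rect",cv2.minAreaRect(q[:,:2].astype(np.float32)*1000))
    rm=((H<5)|(H>176))&(S>180)&(abs(P[...,0]-.49)<.12)&(abs(P[...,1]+.3)<.12)&(P[...,2]>.022)
    q=P[rm]; print("  box rim",len(q),cv2.minAreaRect(q[:,:2].astype(np.float32)*1000))
    for z0,nm in ((.0835,"lid"),):
        for c in ((.532,.297),(.446,.347)):
            k=(abs(P[...,0]-c[0])<.04)&(abs(P[...,1]-c[1])<.04)&(abs(P[...,2]-.085)<.004); v,u=np.nonzero(k)
            q=cast(n,np.c_[u,v],.085)[:,:2].astype(np.float32)*1000; print("  lid",cv2.minEnclosingCircle(q),len(q))
E
```

```text
scene plate ((493.651611328125, 97.66989135742188), (119.77969360351562, 91.75353240966797), 86.06433868408203) 1444
  ring 86 ((495.3746032714844, 97.42539978027344), 24.70088005065918) [497.5908    95.470726] [471.21658  73.31599] [519.6753  120.64847]
  green z [0.007 0.016 0.021]
  rect ((497.6754150390625, -33.664886474609375), (249.68702697753906, 136.31190490722656), 85.83958435058594)
  box rim 304 ((491.6166687011719, -297.4606628417969), (116.95315551757812, 121.1165771484375), 13.04438591003418)
  lid ((531.0379638671875, 296.36114501953125), 22.564794540405273) 236
  lid ((445.3471374511719, 347.8829650878906), 22.465633392333984) 288
side plate ((493.46221923828125, 101.45921325683594), (126.09260559082031, 90.71458435058594), 86.00202941894531) 840
  ring 70 ((494.4245300292969, 99.95500946044922), 24.311695098876953) [495.2063    99.315056] [472.65942  76.3225 ] [518.654   124.26648]
  green z [0.003 0.014 0.022]
  rect ((464.3633117675781, -29.469894409179688), (253.86642456054688, 167.81362915039062), 87.9671630859375)
  box rim 105 ((489.19793701171875, -290.10113525390625), (114.21949005126953, 119.50328826904297), 14.480706214904785)
  lid ((531.4677124023438, 300.87127685546875), 23.59617805480957) 175
  lid ((446.9854736328125, 352.1244812011719), 24.174909591674805) 208
```

The groove ring is visible centred near (0.4945, 0.0985), and the scale's y axis is turned about -4°. I'll move over the scale for a wrist view.

The manual's scale: shifts go in units of 20 mm. Converting my numbers, -0.618 m is -30.9, -0.237 m is -11.85.

```bash
python3 -m inch '20.65 -11.85 0 0.314 1
20.65 -11.85 0 0.314 1
20.65 -11.85 0 0.314 1
20.65 -11.85 0 0.314 1
20.65 -11.85 0 0.314 1
20.65 -11.85 0 0.314 1
20.65 -11.85 0 0.314 1
20.65 -11.85 0 0.314 1
20.65 -11.85 0 0.314 1
20.65 -11.85 0 0.314 1
26.9 -30.9 1.5 0.314 1
26.9 -30.9 1.5 0.314 1
26.9 -30.9 1.5 0.314 1
26.9 -30.9 1.5 0.314 1
26.9 -30.9 1.5 0.314 1
26.9 -30.9 1.5 0.314 1
26.9 -30.9 1.5 0.314 1
26.9 -30.9 1.5 0.314 1
26.9 -30.9 1.5 0.314 1
26.9 -30.9 1.5 0.314 1'; python3 -m inch '0 0 0 0 1
0 0 0 0 1
0 0 0 0 1'
cat > w.py <<'E'
from h import *; import sys
st=ctrl.get_state(); im,d=ctrl.get_image("wrist"); print(st["position"].round(4),R.from_rotvec(st["tool_rot"]).as_matrix().round(4).tolist(), st["ft_force"].round(2))
n=sys.argv[1]; cv2.imwrite(f"pics/{n}.png",im[...,::-1]); np.savez(f"{n}.npz",im=im,d=d,position=st["position"],tool_rot=st["tool_rot"])
E
python3 w.py w1
```

```text
time: 2.1
position: [0.5293, 0.1009, 0.3743]
tool_rot: [3.14, -0.102, -0.002]
ft_force: [0.5, -1.0, -0.3]
grip_width: 1.001
grip_force: 0.0
time: 2.4
position: [0.5299, 0.0977, 0.3747]
tool_rot: [3.139, -0.113, -0.0]
ft_force: [-0.6, -0.5, -0.3]
grip_width: 0.997
grip_force: 0.0
[0.5299 0.0977 0.3747] [[0.9974, -0.072, -0.0001], [-0.072, -0.9974, -0.0006], [-0.0, 0.0006, -1.0]] [-0.64 -0.48 -0.29]
```

View pics/w1.png

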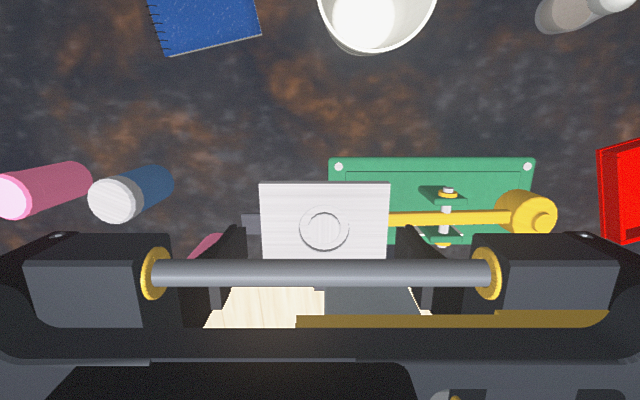

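Wrist view: the ring groove is at about (324,230), with the plate edges at columns 260–390, parallel to the tool. A blue tin's lid is at (113,200), and the box starts at the right edge.

```bash
python3 - <<'E'
from h import *
z=np.load("w1.npz"); st={"position":z["position"],"tool_rot":z["tool_rot"]}; im=z["im"]
g=cv2.cvtColor(im,cv2.COLOR_RGB2GRAY)
sub=g[200:258,290:360]; bg=cv2.medianBlur(g,31)[200:258,290:360]
k=(sub.astype(int)<bg.astype(int)-15); v,u=np.nonzero(k); uv=np.c_[u+290,v+200]
print(len(uv),uv.min(0),uv.max(0))
q=cast("wrist",uv,.094,st)[:,:2]
# circle fit outer
e=(q*1000).astype(np.float32); h=cv2.convexHull(e)[:,0]; print("enc",cv2.minEnclosingCircle(e), cv2.fitEllipse(h))
A=np.c_[2*h,np.ones(len(h))];s=np.linalg.lstsq(A,(h**2).sum(1),rcond=None)[0];print("fit",s[:2],np.sqrt(s[2]+s[0]**2+s[1]**2))
# plate side edges: row 215
for r in (195,205,245):
    row=g[r,240:410].astype(int); b=np.nonzero(row>170)[0]; uu=np.array([b[0],b[-1]+1])+240-.5; p=cast("wrist",np.c_[uu,[r,r]],.094,st); print(r,uu,p.round(4).tolist(),p.mean(0).round(4))
# far edge
col=g[160:230,300].astype(int); print("far edge row",160+np.nonzero(col>170)[0][0],cast("wrist",[[300,160+np.nonzero(col>170)[0][0]-.5]],.094,st))
P=points("wrist",z["d"],st); kk=(abs(P[...,2]-.085)<.004)&(P[...,1]>.25)&(P[...,1]<.36); v,u=np.nonzero(kk)
hs=cv2.cvtColor(im,cv2.COLOR_RGB2HSV)[...,1]; sel=hs[v,u]<60; q=cast("wrist",np.c_[u,v][sel],.085,st)[:,:2].astype(np.float32)*1000; print("lid",cv2.minEnclosingCircle(q))
E
```

```text
275 [299 212] [349 251]
enc ((496.9135437011719, 98.013427734375), 23.769306182861328) ((494.1225280761719, 98.59188842773438), (39.94015121459961, 47.76950454711914), 166.63734436035156)
fit [494.33756028  98.63300303] 21.870592392735908
195 [258.5 389.5] [[0.5338, 0.1541, 0.094], [0.5253, 0.0365, 0.094]] [0.5296 0.0953 0.094 ]
205 [259.5 388.5] [[0.5243, 0.1544, 0.094], [0.5159, 0.0375, 0.094]] [0.5201 0.096  0.094 ]
245 [261.5 386.5] [[0.4847, 0.1576, 0.094], [0.4763, 0.0398, 0.094]] [0.4805 0.0987 0.094 ]
far edge row 184 [[0.54171537 0.11589355 0.094     ]]
lid ((534.990478515625, 294.53228759765625), 22.743688583374023)
```

Converted, -0.202 m is -10.1, 0.03 m is 1.5.

```bash
python3 -m inch '0 -10.1 1.5 0 1
0 -10.1 1.5 0 1
0 -10.1 1.5 0 1
0 -10.1 1.5 0 1
0 -10.1 1.5 0 1
0 -10.1 1.5 0 1
0 -10.1 1.5 0 1
0 -10.1 1.5 0 1' 30
python3 w.py w2
cat > lid.py <<'E'
from h import *; import sys
z=np.load(sys.argv[1]+".npz"); st={"position":z["position"],"tool_rot":z["tool_rot"]}; im=z["im"]; P=points("wrist",z["d"],st)
hs=cv2.cvtColor(im,cv2.COLOR_RGB2HSV)
m=((abs(P[...,2]-.085)<.005)&(hs[...,1]<70)&(P[...,0]>.38)).astype(np.uint8); c,l,s,ce=cv2.connectedComponentsWithStats(m)
for i in range(1,c):
    if s[i,4]>300:
        v,u=np.nonzero(l==i); q=cast("wrist",np.c_[u,v],.085,st)[:,:2].astype(np.float32)*1000; print(s[i],cv2.minEnclosingCircle(q),cv2.minAreaRect(q))
E
python3 lid.py w2
```

```text
time: 3.25
position: [0.5446, 0.2986, 0.3449]
tool_rot: [3.138, -0.114, 0.001]
ft_force: [0.0, 0.2, -0.5]
grip_width: 1.005
grip_force: 0.0
[0.5446 0.2986 0.3449] [[0.9974, -0.0726, 0.0008], [-0.0726, -0.9974, -0.0014], [0.0009, 0.0014, -1.0]] [ 0.01  0.24 -0.48]
[602   0  38  47 595] ((661.7726440429688, 76.28233337402344), 22.05672836303711) ((661.0750122070312, 77.11858367919922), (44.02709197998047, 10.435052871704102), 40.77092742919922)
[ 183  186   49   46 1748] ((545.6397705078125, 394.9324951171875), 20.698806762695312) ((545.339111328125, 394.57672119140625), (40.538536071777344, 39.794273376464844), 85.85356903076172)
[ 297  186   53   51 2076] ((535.7914428710938, 297.5639343261719), 22.45714569091797) ((535.9083862304688, 297.62054443359375), (43.67495346069336, 44.494140625), 87.33872985839844)
[ 460  189  180   59 1003] ((516.6405029296875, 108.61038208007812), 74.67750549316406) ((534.676513671875, 114.0477523803711), (44.03404235839844, 149.31863403320312), 16.724605560302734)
[541 217  49  16 394] ((503.4424133300781, 91.8773193359375), 20.58696174621582) ((509.59381103515625, 91.59854125976562), (41.15861511230469, 13.430608749389648), 87.40519714355469)
[ 252  287   49   36 1465] ((450.7320251464844, 346.6955871582031), 22.74114418029785) ((448.2768859863281, 347.25537109375), (44.34336853027344, 37.548221588134766), 85.85025787353516)
[ 372  287   46   27 1071] ((444.10894775390625, 237.7169647216797), 21.768070220947266) ((445.3083801269531, 237.78863525390625), (42.1011848449707, 27.62785530090332), 85.84917449951172)
```

View pics/w2.png

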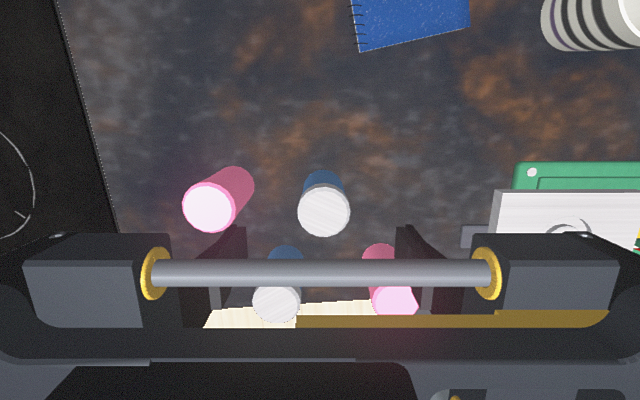

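```bash
python3 -c "
from bench import ctrl; print(ctrl.get_state()['joint_positions'].round(2))"
```

```text
[ 0.04  0.38 -0.73  1.59  0.27  1.28 -2.38]
```

Converted, 0.131 m is 6.55, 0.11 m is 5.5.

```bash
python3 -m inch '-0.535 0.065 0 -1.571 1
-0.535 0.065 0 -1.571 1
-0.535 0.065 0 -1.571 1
-0.535 0.065 0 -1.571 1
-0.535 0.065 0 -1.571 1
-0.535 0.065 0 -1.571 1
-0.535 0.065 0 -1.571 1
-0.535 0.065 0 -1.571 1
-0.535 0.065 0 -1.571 1
-0.535 0.065 0 -1.571 1
-0.535 0.065 1.5 -1.571 1
-0.535 0.065 3.5 -1.571 1
-0.535 0.065 5.5 -1.571 1
-0.535 0.065 6.55 -1.571 1
-0.535 0.065 6.55 -1.571 1
-0.535 0.065 6.55 -1.571 0.6
-0.535 0.065 6.55 -1.571 0.4
-0.535 0.065 6.55 -1.571 0.4
-0.535 0.065 6.55 -1.571 0.4
-0.535 0.065 6.55 -1.571 0.4' 8
```

```text
time: 5.3
position: [0.5331, 0.3004, 0.2144]
tool_rot: [2.296, 2.143, 0.001]
ft_force: [0.5, -0.1, -0.7]
grip_width: 0.629
grip_force: 0.0
```

```bash
python3 -m inch '0 0 0 0 0.4
0 0 0 0 0.4
0 0 0 0 0.4
0 0 0 0 0.4
0 0 0 0 0.4
0 0 0 0 0.4' 8
```

```text
time: 5.9
position: [0.5331, 0.3004, 0.214]
tool_rot: [2.297, 2.143, 0.001]
ft_force: [1.4, -0.0, 3.2]
grip_width: 0.518
grip_force: 8.0
```

```bash
python3 -m inch '0 0 0 0 1
0 0 0 0 1
0 0 0 0 1
0 0 0 0 1
0 0 0 1.571 1
0 0 0 1.571 1
0 0 0 1.571 1
0 0 0 1.571 1
0 0 0 1.571 1
0 0 0 1.571 1
0 0 0 1.571 1
0 0 0 1.571 1
0 0 0 1.571 1
0 0 0 1.571 1
0 0 0 1.571 1
0 0 0 1.571 1
0 0 0 1.571 0.4
0 0 0 1.571 0.4
0 0 0 1.571 0.4
0 0 0 1.571 0.4' 30; python3 -m inch '0 0 0 0 0.4
0 0 0 0 0.4
0 0 0 0 0.4
0 0 0 0 0.4
0 0 0 0 0.4
0 0 0 0 0.4
0 0 0 0 0.4
0 0 0 0 0.4' 30
```

```text
time: 7.9
position: [0.5329, 0.3002, 0.2136]
tool_rot: [-3.14, 0.108, 0.0]
ft_force: [0.1, 0.0, 0.7]
grip_width: 0.723
grip_force: 0.0
time: 8.7
position: [0.533, 0.3, 0.2137]
tool_rot: [3.139, -0.109, 0.0]
ft_force: [-0.4, -2.9, 0.7]
grip_width: 0.513
grip_force: 30.0
```

Converted, 0.2017 m is 10.085, -0.13 m is -6.5.

```bash
python3 -m inch '0 0 -2.5 0 0.4
0 0 -4.5 0 0.4
0 0 -6.5 0 0.4
0 0 -6.5 0 0.4
-1.185 10.085 -6.5 0 0.4
-1.185 10.085 -6.5 0 0.4
-1.185 10.085 -6.5 0 0.4
-1.185 10.085 -6.5 0 0.4
-1.185 10.085 -6.5 0 0.4
-1.185 10.085 -6.5 0 0.4
-1.185 10.085 -6.5 0 0.4
-1.185 10.085 -6.5 0 0.4
-1.185 10.085 -6.5 0 0.4'; python3 w.py w3
```

```text
time: 10.0
position: [0.4953, 0.1024, 0.3434]
tool_rot: [-3.139, 0.104, 0.001]
ft_force: [-0.3, 1.0, -2.9]
grip_width: 0.512
grip_force: 30.8
[0.4953 0.1024 0.3434] [[0.9978, -0.0662, -0.0005], [-0.0662, -0.9978, 0.0007], [-0.0005, -0.0007, -1.0]] [-0.28  0.98 -2.88]
```

View pics/w3.png

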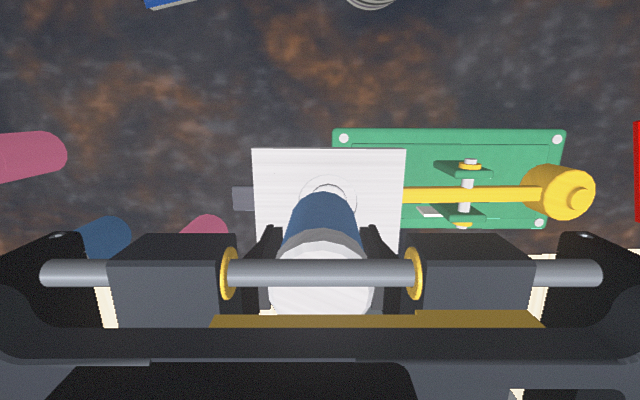

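```bash
python3 -m inch '0 0 0.8 0 0.4
0 0 1.6 0 0.4
0 0 1.6 0 0.4
0 0 1.6 0 0.4
0 0 1.6 0 0.4'; python3 -m inch '0 0 0.05 0 0.4
0 0 0.1 0 0.4
0 0 0.15 0 0.4
0 0 0.2 0 0.4
0 0 0.2 0 0.4'; python3 -m inch '0 0 0.05 0 0.4
0 0 0.1 0 0.4
0 0 0.1 0 0.4
0 0 0.1 0 0.4'
```

```text
time: 10.55
position: [0.4957, 0.1011, 0.3126]
tool_rot: [-3.139, 0.108, -0.002]
ft_force: [1.2, -0.3, -2.9]
grip_width: 0.511
grip_force: 29.9
time: 11.05
position: [0.4952, 0.1007, 0.3076]
tool_rot: [3.14, -0.109, -0.001]
ft_force: [-0.9, 0.1, -3.8]
grip_width: 0.511
grip_force: 29.9
time: 11.45
position: [0.4954, 0.1006, 0.3059]
tool_rot: [3.139, -0.109, 0.001]
ft_force: [-0.7, -0.5, -1.4]
grip_width: 0.511
grip_force: 30.8
```

```bash
cat > b.py <<'E'
from h import *
def cw(im):
    hsv=cv2.cvtColor(im,cv2.COLOR_RGB2HSV)[185:220,366:396]; m=(hsv[...,0]>17)&(hsv[...,0]<30)&(hsv[...,1]>120)&(hsv[...,2]>60)
    v,u=np.nonzero(m); return len(v),round(v.mean()+185,2),round(np.percentile(v,5)+185,1)
print("base",cw(np.load("scene0.npz")["im"]))
F=[];Q=[]
for i in range(6):
    im,d=ctrl.get_image("scene"); s=ctrl.get_state(); F.append(s["ft_force"]);Q.append(s["position"])
print("now",cw(im),"F",np.mean(F,0).round(2),np.std(F,0).round(2),"p",np.mean(Q,0).round(4),"t",s["time"],"g",round(s["grip_width"],3))
E
python3 b.py;  python3 -m inch '0 0 0.05 0 0.4
0 0 0.1 0 0.4
0 0 0.1 0 0.4'; python3 b.py
```

```text
base (354, np.float64(200.0), np.float64(191.0))
now (356, np.float64(199.82), np.float64(191.0)) F [-0.24 -0.96 -0.87] [0.47 0.35 0.53] p [0.4954 0.1006 0.3058] t 11.75 g 0.511
time: 12.05
position: [0.4953, 0.1007, 0.3036]
tool_rot: [3.14, -0.109, 0.0]
ft_force: [0.7, -0.6, -1.9]
grip_width: 0.511
grip_force: 30.8
base (354, np.float64(200.0), np.float64(191.0))
now (355, np.float64(199.3), np.float64(190.7)) F [-0.01 -0.71 -1.  ] [0.41 0.3  0.22] p [0.4953 0.1007 0.3037] t 12.35 g 0.514
```

```bash
for i in 1; do python3 -m inch '0 0.025 0 0 0.4
0 0.05 0 0 0.4
0 0.075 0 0 0.4
0 0.075 0 0 0.4
0 0.075 0 0 0.4'; python3 b.py; python3 -m inch '0 0.025 0 0 0.4
0 0.05 0 0 0.4
0 0.075 0 0 0.4
0 0.075 0 0 0.4
0 0.075 0 0 0.4'; python3 b.py; done
```

```text
time: 12.85
position: [0.495, 0.0993, 0.3034]
tool_rot: [3.14, -0.109, -0.001]
ft_force: [0.2, 0.3, -3.4]
grip_width: 0.512
grip_force: 30.8
base (354, np.float64(200.0), np.float64(191.0))
now (353, np.float64(200.02), np.float64(191.0)) F [-0.11 -0.29 -2.96] [0.37 0.34 0.35] p [0.4951 0.0993 0.3036] t 13.15 g 0.512
time: 13.65
position: [0.4951, 0.0977, 0.3037]
tool_rot: [3.14, -0.109, 0.0]
ft_force: [0.4, 0.1, -2.5]
grip_width: 0.513
grip_force: 30.8
base (354, np.float64(200.0), np.float64(191.0))
now (353, np.float64(200.03), np.float64(191.0)) F [-0.2  -0.29 -3.1 ] [0.55 0.27 0.47] p [0.4951 0.0977 0.3037] t 13.95 g 0.512
```

Converted, 0.0035 m is 0.175, 0.003 m is 0.15.

```bash
python3 -m inch '0 -0.035 0.05 0 0.4
0 -0.035 0.1 0 0.4
0 -0.035 0.15 0 0.4
0 -0.035 0.175 0 0.4
0 -0.035 0.175 0 0.4'; python3 b.py
```

```text
time: 14.45
position: [0.4952, 0.0986, 0.3004]
tool_rot: [-3.14, 0.108, -0.0]
ft_force: [-0.7, 1.4, -0.2]
grip_width: 0.512
grip_force: 30.8
base (354, np.float64(200.0), np.float64(191.0))
now (358, np.float64(199.64), np.float64(191.0)) F [-0.36  0.4  -1.23] [0.27 0.46 0.31] p [0.4952 0.0985 0.3003] t 14.75 g 0.512
```

```bash
python3 -m inch '0 0 0 0 0.6
0 0 0 0 0.7
0 0 0 0 1
0 0 0 0 1
0 0 0 0 1
0 0 0 0 1
0 0 0 0 1
0 0 0 0 1'; python3 b.py;  python3 -m inch '0 0 0 0 1
0 0 0 0 1
0 0 0 0 1
0 0 0 0 1
0 0 0 0 1
0 0 0 0 1
0 0 0 0 1
0 0 0 0 1'; python3 b.py; python3 w.py w4
python3 - <<'E'
from h import *
im,d=ctrl.get_image("scene"); im2,_=ctrl.get_image("side")
a=np.vstack([cv2.resize(im[150:300,230:450],(660,450))[:, :],]) 
b=cv2.resize(im2[150:300,230:450],(660,450))
cv2.imwrite("pics/v1.png",cv2.resize(np.hstack([a,b]),(800,273))[...,::-1])
E
```

```text
time: 15.55
position: [0.4951, 0.0984, 0.3002]
tool_rot: [3.14, -0.109, -0.0]
ft_force: [0.6, 0.8, 0.8]
grip_width: 0.994
grip_force: 0.0
base (354, np.float64(200.0), np.float64(191.0))
now (366, np.float64(197.1), np.float64(188.0)) F [ 0.17  0.3  -0.08] [0.37 0.48 0.45] p [0.4951 0.0984 0.3002] t 15.85 g 0.995
time: 16.65
position: [0.4951, 0.0984, 0.3002]
tool_rot: [3.14, -0.109, -0.0]
ft_force: [0.6, -0.2, -0.6]
grip_width: 1.0
grip_force: 0.0
base (354, np.float64(200.0), np.float64(191.0))
now (366, np.float64(197.1), np.float64(188.0)) F [-0.08  0.23  0.26] [0.34 0.45 0.69] p [0.4951 0.0984 0.3002] t 16.95 g 0.996
[0.4951 0.0984 0.3002] [[0.9976, -0.0692, -0.0], [-0.0692, -0.9976, -0.0001], [0.0, 0.0001, -1.0]] [ 0.36 -0.47  1.23]
```

View pics/v1.png

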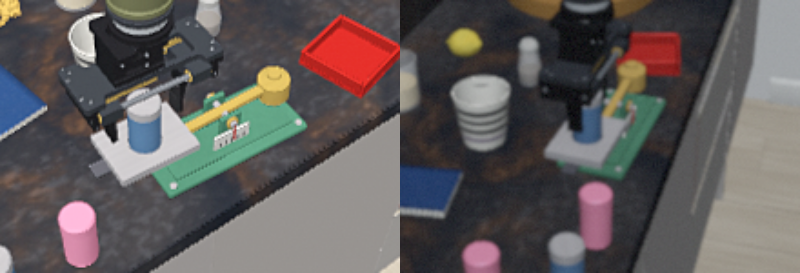

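The beam tipped pan-down, so the first tin is the full one. I'll raise the gripper clear and fetch the other.

```bash
python3 -m inch '0 0 -1.5 0 1
0 0 -3.5 0 1
0 0 -5.5 0 1
0 0 -5.5 0 1
-3.22 -12.45 -5.5 0 1
-3.22 -12.45 -5.5 0 1
-3.22 -12.45 -5.5 0 1
-3.22 -12.45 -5.5 0 1
-3.22 -12.45 -5.5 0 1
-3.22 -12.45 -5.5 0 1
-3.22 -12.45 -5.5 0 1
-3.22 -12.45 -5.5 0 1
-3.22 -12.45 -3 0 1
-3.22 -12.45 -0.5 0 1
-3.22 -12.45 2 0 1
-3.22 -12.45 3.5 0 1
-3.22 -12.45 4.325 0 1
-3.22 -12.45 4.325 0 1
-3.22 -12.45 4.325 0 1
-3.22 -12.45 4.325 0 0.4'
python3 -m inch '0 0 0 0 0.4
0 0 0 0 0.4
0 0 0 0 0.4
0 0 0 0 0.4
0 0 0 0 0.4
0 0 0 0 0.4
0 0 0 0 0.4
0 0 0 0 0.4
0 0 0 0 0.4
0 0 0 0 0.4' 25
python3 - <<'E'
from h import *
n="scene"; im,d=ctrl.get_image(n); P=points(n,d)
k=(abs(P[...,0]-.495)<.03)&(abs(P[...,1]-.1)<.03)&(P[...,2]>.13); v,u=np.nonzero(k); z=P[k][:,2]; t=np.percentile(z,90)
k&=P[...,2]>t-.006; v,u=np.nonzero(k); print("tin top z pct",np.percentile(z,[50,80,95,99]).round(4), cv2.minEnclosingCircle(cast(n,np.c_[u,v],.157)[:,:2].astype(np.float32)*1000))
k=(P[...,2]>.065)&(P[...,2]<.09)&(abs(P[...,0]-.495)<.06)&(abs(P[...,1]-.1)<.07); print("plate z",np.percentile(P[k][:,2],[10,50,90]).round(4))
E
python3 b.py
```

```text
time: 19.1
position: [0.4492, 0.3517, 0.2159]
tool_rot: [-3.138, 0.11, -0.005]
ft_force: [-0.4, 0.5, -0.1]
grip_width: 0.967
grip_force: 0.0
time: 20.1
position: [0.4482, 0.3511, 0.2137]
tool_rot: [3.139, -0.109, -0.0]
ft_force: [0.5, -0.2, 0.8]
grip_width: 0.516
grip_force: 25.0
tin top z pct [0.1546 0.1564 0.1577 0.1587] ((491.3610534667969, 98.99163055419922), 23.37299156188965)
plate z [0.0724 0.077  0.0793]
base (354, np.float64(200.0), np.float64(191.0))
now (366, np.float64(197.1), np.float64(188.0)) F [-0.04 -1.51  1.21] [0.54 0.69 0.35] p [0.4481 0.3511 0.2137] t 20.45 g 0.512
```

Converted, 0.6385 m is 31.925, -0.206 m is -10.3.

```bash
python3 -m inch '0 0 -1 0 0.4
0 0 -3 0 0.4
0 0 -5.5 0 0.4
0 0 -8 0 0.4
0 0 -10.3 0 0.4
0 0 -10.3 0 0.4
4.375 31.925 -10.3 0 0.4
4.375 31.925 -10.3 0 0.4
4.375 31.925 -10.3 0 0.4
4.375 31.925 -10.3 0 0.4
4.375 31.925 -10.3 0 0.4
4.375 31.925 -10.3 0 0.4
4.375 31.925 -10.3 0 0.4
4.375 31.925 -10.3 0 0.4
4.375 31.925 -10.3 0 0.4
4.375 31.925 -10.3 0 0.4
4.375 31.925 -10.3 0 0.4
4.375 31.925 -10.3 0 0.4
4.375 31.925 -10.3 0 0.4
4.375 31.925 -10.3 0 0.4'; python3 -m inch '0 0 0 0 0.4
0 0 0 0 0.4
0 0 0 0 0.4'; python3 b.py; python3 w.py w5
```

```text
time: 22.45
position: [0.4894, -0.2992, 0.4175]
tool_rot: [3.137, -0.125, -0.004]
ft_force: [-1.4, -0.4, -1.5]
grip_width: 0.514
grip_force: 25.0
time: 22.75
position: [0.4918, -0.2898, 0.4196]
tool_rot: [-3.139, 0.104, -0.0]
ft_force: [0.5, 0.4, -1.0]
grip_width: 0.513
grip_force: 25.0
base (354, np.float64(200.0), np.float64(191.0))
now (367, np.float64(197.1), np.float64(188.0)) F [ 0.07 -0.47 -1.01] [0.43 0.31 0.62] p [ 0.4915 -0.2907  0.4199] t 23.05 g 0.515
[ 0.4913 -0.2913  0.42  ] [[0.9977, -0.0684, 0.0002], [-0.0684, -0.9977, -0.0003], [0.0003, 0.0003, -1.0]] [ 0.03 -0.28 -0.47]
```

View pics/w5.png

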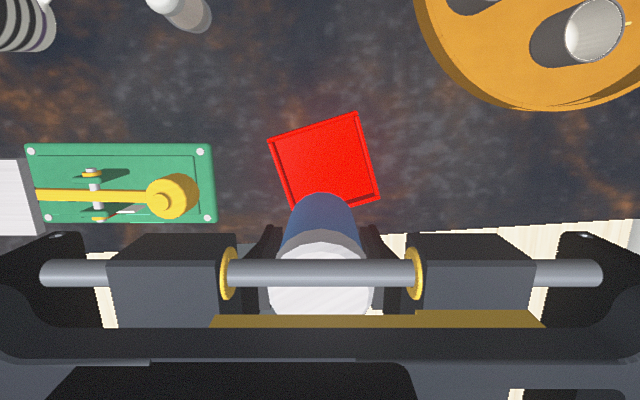

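The carried tin pulls about 1 N, so it is light. The box rim is centred at about (324,160). I'll check where that lies in the world frame.

```bash
python3 - <<'E'
from h import *
z=np.load("w5.npz"); st={"position":z["position"],"tool_rot":z["tool_rot"]}
print(cast("wrist",[[268,139],[355,112],[380,197],[291,213],[324,160]],.028,st).round(4))
E
```

```text
[[ 0.5348 -0.229   0.028 ]
 [ 0.5593 -0.3361  0.028 ]
 [ 0.4516 -0.3644  0.028 ]
 [ 0.4376 -0.2479  0.028 ]
 [ 0.5044 -0.2955  0.028 ]]
```

```bash
python3 -m inch '0 0 2 0 0.4
0 0 4 0 0.4
0 0 6 0 0.4
0 0 7.75 0 0.4
0 0 9 0 0.4
0 0 9.5 0 0.4
0 0 9.7 0 0.4
0 0 9.8 0 0.4
0 0 9.9 0 0.4
0 0 9.95 0 0.4
0 0 10 0 0.4
0 0 10 0 0.4'; python3 b.py
```

```text
time: 24.3
position: [0.4913, -0.2918, 0.2202]
tool_rot: [3.139, -0.109, 0.001]
ft_force: [0.3, -0.3, -0.8]
grip_width: 0.511
grip_force: 25.0
base (354, np.float64(200.0), np.float64(191.0))
now (366, np.float64(197.1), np.float64(188.0)) F [ 0.07 -0.17 -1.24] [0.65 0.61 0.46] p [ 0.4913 -0.2918  0.2199] t 24.6 g 0.514
```

```bash
python3 -m inch '0 0 0.025 0 0.4
0 0 0.05 0 0.4
0 0 0.075 0 0.4
0 0 0.075 0 0.4
0 0 0.075 0 0.4'; python3 b.py
```

```text
time: 25.1
position: [0.4915, -0.2918, 0.2195]
tool_rot: [3.139, -0.109, 0.001]
ft_force: [-2.0, 0.5, 6.5]
grip_width: 0.51
grip_force: 25.0
base (354, np.float64(200.0), np.float64(191.0))
now (367, np.float64(197.08), np.float64(188.0)) F [-2.21  0.99  7.16] [0.52 0.48 0.22] p [ 0.4915 -0.2918  0.2195] t 25.4 g 0.512
```

On the floor with about 8 N. I'll ease off, release and rise.

The manual's scale: shifts go in units of 20 mm. Converting my numbers, -0.05 m is -2.5, -0.18 m is -9.

```bash
python3 -m inch '0 0 -0.05 0 0.4
0 0 -0.05 0 0.55
0 0 -0.05 0 0.7
0 0 -0.05 0 0.8
0 0 -0.05 0 0.8
0 0 -0.05 0 0.8
0 0 -0.05 0 0.8
0 0 -1 0 0.8
0 0 -2.5 0 0.8
0 0 -5 0 0.8
0 0 -7.5 0 0.8
0 0 -9 0 0.8
0 0 -9 0 0.8
0 0 -9 0 0.8
0 0 -9 0 0.8
0 0 -9 0 0.8'; python3 b.py
python3 - <<'E'
from h import *
a=[]
for n in ("scene","side"):
    im,d=ctrl.get_image(n); P=points(n,d); a.append(cv2.resize(im[120:330,200:470] if n=="scene" else im[140:350,200:470],(400,311)))
    for nm,c,zt in (("box tin",(.491,-.292),.091),("pan tin",(.495,.099),.157)):
        k=(abs(P[...,0]-c[0])<.035)&(abs(P[...,1]-c[1])<.035)&(abs(P[...,2]-zt)<.006); v,u=np.nonzero(k)
        if len(v)>20: print(n,nm,cv2.minEnclosingCircle(cast(n,np.c_[u,v],zt)[:,:2].astype(np.float32)*1000),np.percentile(P[k][:,2],[5,50,95]).round(4))
    k=(abs(P[...,2]-.04)<.03)&(abs(P[...,0]-.69)<.06)&(abs(P[...,1]-.03)<.08);print(n,"mug",np.median(P[k],0).round(3))
cv2.imwrite("pics/v2.png",np.hstack(a)[...,::-1])
E
```

```text
time: 27.0
position: [0.4909, -0.2916, 0.3964]
tool_rot: [-3.138, 0.109, 0.004]
ft_force: [-0.8, -0.2, -0.8]
grip_width: 0.801
grip_force: 0.0
base (354, np.float64(200.0), np.float64(191.0))
now (367, np.float64(197.08), np.float64(188.0)) F [ 0.52 -0.24  0.33] [0.5  0.19 0.36] p [ 0.4911 -0.2917  0.3972] t 27.3 g 0.8
scene box tin ((486.0229187011719, -288.0614929199219), 24.399826049804688) [0.0857 0.0896 0.0921]
scene pan tin ((491.5820007324219, 99.86117553710938), 23.874338150024414) [0.1522 0.1557 0.1579]
scene mug [0.694 0.041 0.047]
side box tin ((487.536865234375, -284.3519287109375), 25.931554794311523) [0.0858 0.0901 0.0926]
side pan tin ((491.6113586425781, 104.68135070800781), 25.24711036682129) [0.1529 0.1564 0.1593]
side mug [0.683 0.07  0.05 ]
```

View pics/v2.png

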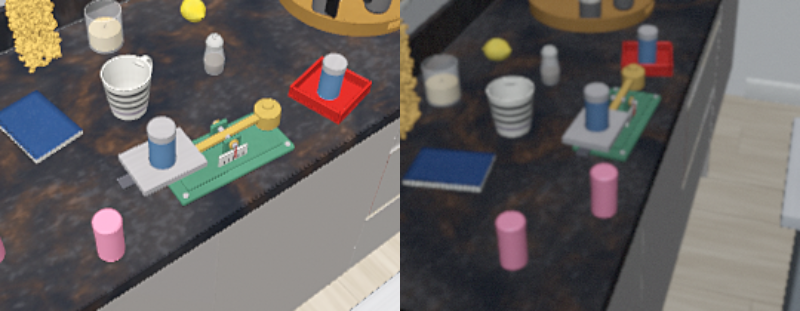

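One tin stands upright in the pan with the pan down, the other is upright in the red box, and the bystanders are untouched. I'm handing in.

```bash
python3 -c "
from bench import ctrl; print(ctrl.close_job())"
```

```text
the job is handed in; nothing more can be done
None
```

The job is handed in at about 27 s of the 72 s allowed; no verdict came back. The full tin is seated in the groove holding the pan down, and the other stands upright in the red box; that one I did not put on the scale, judging it light from about 1 N at the wrist, after the first tin tipped the pan down.

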